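Hold the purge pot's bayonet lid at the half-turn mark

ROBOT

A 6-joint arm with a two-finger parallel gripper is mounted at the origin on the work surface; the furniture and walls round the work are solid. World frame = base frame: x ahead of the robot, y to its left, z up, the work surface at z = 0. Lengths are in mm, angles in rad, forces in N, time in s.
With the tool pointing down it reaches from about 300 to 750 mm from the base axis. Payload 8.5 kg.
Tool frame: the origin (TCP) lies midway between the tips of the shut fingers; the grasp point (between the pads) lies 19 mm behind it; z points along the fingers, y is the line along which they close (so a half turn about z gives the same grasp; the last joint's range is limited). The gripper opens to 85 mm and grips with 20 to 120 N. Pads are 22 mm wide; open, the fingers measure 114 mm over their backs; the gripper's body (76 mm by 85 mm) begins 54 mm behind the grasp point. The pads swing forward as they close: fully open they stand 13 mm farther back than shut.
Start: joints at [0.916, 0.381, 1.297, -0, 1.464, -0.215], TCP at [234.156, 497.646, 231.322] pointing down, gripper open.
Joint ranges: [-3.11, 3.11], [-0.89, 2.33], [0.22, 2.48], [-1.42, 4.56], [0.17, 2.85], [-2.88, 2.88]. Speed limits (rad/s): [2.39, 2.39, 3.14, 3.14, 3.14, 3.14].

INTERFACE

Orientations are given as a unit quaternion [w, x, y, z].
In Python, from rig import sensors, eyes, r gives the robot as it stands.
- The arm moves only by the tool drive_tool, never from a script. Its argument "commands" is a list of rows, each a list of 7 numbers: the shift along the tool's x, y, z in units of 50 mm (1.0 is 50 mm), then the turn, a rotation vector about the tool's x, y, z in units of 10 degrees (1.0 is 10 degrees), then the closure, from -1 (fully open) to 1 (shut), so that 0 is half open. A call has exactly 5 rows; each row shifts and turns the commanded pose from where the row before left it, along the tool's axes as they then stand; what a row does not reach is not made up. A row lasts 1/8 s, in which the tool goes at most 62.5 mm and 10.7 degrees, less where a joint would pass 70% of its speed; a pose out of reach is approached as far as the arm can. A call is refused whole if a number of a shift passes 1 or a number of a turn 1, either way. A call with a gripper value outside its range is refused whole. The fingers move at their own pace and stop on an object; "force" is the grip in N (left out, the last holds). Time passes only in rows, so rows that do not move let the fingers close, or fill a call up. It gives the time, the measured TCP pose, the force, the opening and the grip force at its end, in the units of the state.
- sensors.observe(): the state, without advancing time (a new reading comes with each control period).
- eyes.capture(name): name is "scene" or "top"; returns the picture (480x640x3 uint8, red, green, blue); there is no depth.
- eyes.calibration(name): a dict with "K" (3x3 intrinsics, pixels), "camera_from_world" (4x4, takes a point from world to camera coordinates). Camera axes: x right, y up, looking along -z (the intrinsics and any distortion apply to the point x, -y, -z); pixel columns grow to the right and rows downward; lengths in mm; the calibration is good to about 2 mm. A picture is of the moment at which its call begins. calibration takes no time and is no camera call.
- r.sign_off(): hands the job in; it is judged then, once.
The state is a dict: "clock": time; "joints": joint angles; "joint_vel": joint speeds; "joint_efforts": joint torques, N m; "eef_pos": TCP position; "orientation": TCP orientation; "wrist_force": force on the tool from outside, world axes, zero at the start; "wrist_torque": the same for the moment, N m; "opening": finger opening in mm; "gripper_force": force on a finger pad.
Only numpy, scipy, OpenCV 4.12 (cv2) and the standard library are available. Lean on these libraries where they do the work, as an engineer would, in place of code of your own. Each camera call takes 0.05 s, during which the arm holds its last target. There are 200 camera calls.

TASK

Get the component purge pot ready for purging: first pull the orange vent cap beside it fully up, then put the bayonet lid into the pot's mouth until it is fully home and twist it clockwise (seen from above) half way to the lock, so that its yellow pointers stand at the green marks, without going on into the lock click. A spring turns the lid back if it is let go, so keep hold of it there: the program finishes while holding the lid at the half-way mark. Leave the other things on the bench where they are.

Things in the scene. Friction and masses are not known exactly. Their poses are not given: they have to be found in the camera images.
- pot_mouth (a point): centre of the mouth of the blue fixed pot, level with its flat top, 70 mm above the bench; pot 92 mm across, foot 104 mm. z up; x points along one of two opposite entry slots (+x, -x) in the aluminium collar, 14 mm wide, reaching 31.5 mm from the axis, shown by white rim marks. Between the slots the collar's bore is 46 mm across, 10 mm deep, free space below. Vent cap: 100 mm off along +y
- pot_half_mark (a point): middle of one green mark on the pot's rim, 41.5 mm from the pot's axis; a second one lies opposite. The green marks lie 40 degrees (0.70 rad) clockwise, seen from above, from the white entry marks; the red marks (lock) lie 80 degrees clockwise from the white ones. Axes as those of pot_mouth
- vent_cap (a point): centre of the orange ribbed vent cap, an upright cylinder 20 mm in diameter and 22 mm tall, standing on a brass boss 24 mm in diameter whose top is 28 mm above the bench; pushed in, the cap's centre is 39.5 mm above the bench. It slides straight up by 18 mm, held by about 4 N of friction, and stays where it is left; it cannot come off
- vent (a joint): how far the vent cap is pulled up, m: 0 pushed in, 0.018 fully up
- lid_handle (a point): centre of the black bar handle of the loose bayonet lid (0.09 kg), which stands upright on the bench, handle up. Handle 54 mm long along x, 14 mm wide along y, 30 mm tall. Under it a 72 mm grey disc, 6 mm thick, with yellow pointers at both handle ends; the disc's underside is 21 mm below this point. Home in the pot, the disc lies on the pot's top, so this point is 21 mm above its mouth
- lid_plug (a point): centre of the lower end of the lid's round plug, 43 mm below lid_handle, same axes; plug 42 mm across, 22 mm long, rim bevelled. Two steel lugs 8.4 mm wide, along +x and -x (in line with the handle), reach 30 mm from the axis, 3 to 10 mm above this point. Same after a half turn. The lugs enter the slots within about 4 degrees; once home the lid turns, clockwise only, the lugs under the collar
- ring (a joint): angle of the sprung ring inside the pot, rad: 0 at rest, grows clockwise (seen from above) as the home lid's lugs turn it, the lid being about 0.07 rad ahead; with the pointers at the green marks it reads about 0.63, the lock click begins to be felt at about 0.76 and the lock is at 1.40. Its spring turns the lid back with 0.04 N m at 0 and 0.11 N m at half way
- tape_roll: black roll of tape, lying flat, 55x53x19 mm; origin at the centre of its underside; bystander
- solder_reel: small reel of solder wire, 60x60x40 mm; origin at the centre of its underside; bystander
- isopropyl_dropper: small brown dropper bottle with black cap, 27x27x78 mm; origin at the centre of its underside; bystander
Things that resemble listed ones, but are neither listed nor needed, are in the scene too. What is shaped like the part that bears lid_handle but blue is not meant.

How it is judged:
By the outcome, as a careful person would: the job done as asked, in the order asked, and still so for the second after the job is handed in, while the arm keeps its last pose, push and grip.
It also fails if it takes over 58 s, if anything falls off the work surface, if the arm or the gripper's body presses on something with over 40 N, if the wrist force passes 120 N, or if a joint passes its speed limit or range.

## Working session

There is one attempt and no reset: what is moved stays moved. The work goes in short steps, Python scripts to look and compute and a tool call to move; the robot and the scene stay as the last step left them, time stands still between calls to the robot, and variables do not carry over. Pictures are saved under pics/ and viewed, at most 10 in all, crops included, and the job is handed in when it is done.

Besides the shell and the picture viewer there is one more tool, called as name(argument=value, ...) on one line, values as JSON. drive_tool: Moves the arm, as the interface text tells. Its arguments: {"type":"object","properties":{"commands":{"type":"array"},"force":{"type":"number"}},"required":["commands"]}

```bash
mkdir -p pics; ls
python3 - <<'E'
from rig import sensors, eyes, r
import cv2
print(sensors.observe())
for n in("scene","top"):
    im=eyes.capture(n); cv2.imwrite(f"pics/{n}0.png",im[:,:,::-1]); c=eyes.calibration(n); print(n,c)
E
```

```text
pics
{'clock': 0.0, 'joints': array([ 9.15685650e-01,  3.81211756e-01,  1.29824964e+00,  2.05653257e-05,
        1.46359515e+00, -2.15316561e-01]), 'joint_vel': array([ 0.00092966,  0.00143886, -0.00013221, -0.00074618, -0.00089736,
        0.00178235]), 'joint_efforts': array([-1.68113333e-03, -4.48455441e+01, -2.31278479e+01, -1.77412585e-04,
        4.74983157e-03, -2.18124228e-06]), 'eef_pos': array([233.99180566, 497.42747905, 230.70706682]), 'orientation': array([-3.17861450e-04,  2.18130183e-01,  9.75919406e-01, -6.59404328e-04]), 'wrist_force': array([ 0.08792471,  0.20076095, -0.83099204]), 'wrist_torque': array([ 0.06256239,  0.02954581, -0.0491175 ]), 'gripper_force': 0.0, 'opening': 85.4061246417014}
scene {'K': array([[589.32536525,   0.        , 321.08707207],
       [  0.        , 589.32536525, 238.33183765],
       [  0.        ,   0.        ,   1.        ]]), 'camera_from_world': array([[ 6.89997570e-01, -7.23670990e-01,  1.42706205e-02,
        -3.28035372e+02],
       [ 5.04569627e-01,  4.95040084e-01,  7.07350554e-01,
        -3.33113059e+02],
       [-5.18953605e-01, -4.80869642e-01,  7.06718857e-01,
        -7.89621409e+02],
       [ 0.00000000e+00,  0.00000000e+00,  0.00000000e+00,
         1.00000000e+00]])}
top {'K': array([[587.93042797,   0.        , 327.88429372],
       [  0.        , 587.93042797, 231.74416895],
       [  0.        ,   0.        ,   1.        ]]), 'camera_from_world': array([[ 1.18619097e-02, -9.99929130e-01,  1.01529074e-03,
         4.19848499e+01],
       [ 9.85029347e-01,  1.18597776e-02,  1.71978286e-01,
        -5.41675267e+02],
       [-1.71978139e-01, -1.03989972e-03,  9.85100217e-01,
        -1.04988573e+03],
       [ 0.00000000e+00,  0.00000000e+00,  0.00000000e+00,
         1.00000000e+00]])}
```

View pics/top0.png

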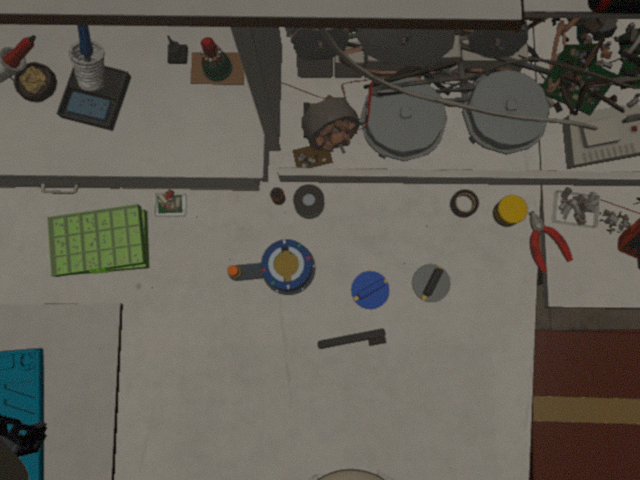

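View pics/scene0.png

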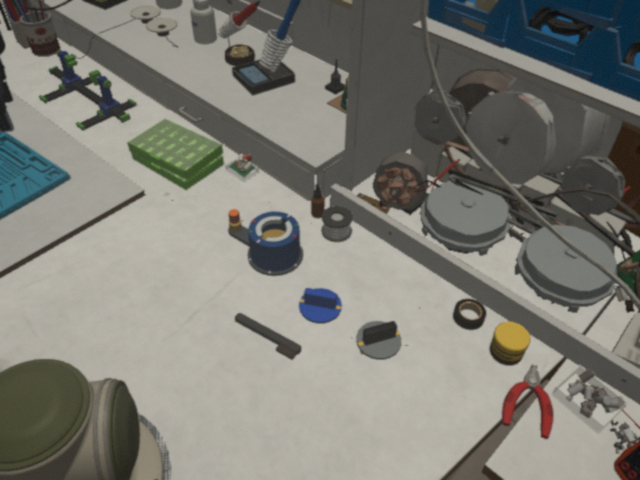

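Top view: pot at about (287,266), orange cap (234,271), black-handled grey lid (431,283), blue decoy (370,290). Next I'll measure these with colour masks.

```bash
cat > h.py <<'E'
import numpy as np, cv2
from rig import sensors, eyes
def ray(n,uv):
    c=eyes.calibration(n);K=c["K"];T=np.array(c["camera_from_world"]);R,t=T[:3,:3],T[:3,3]
    d=np.array([(uv[0]-K[0,2])/K[0,0],-(uv[1]-K[1,2])/K[1,1],-1.]);return -R.T@t,R.T@d
def onz(n,uv,z):
    o,d=ray(n,uv);return (o+d*(z-o[2])/d[2])[:2]
def blobs(im,lo,hi,box,amin=3):
    hsv=cv2.cvtColor(im,cv2.COLOR_RGB2HSV);m=cv2.inRange(hsv,np.array(lo),np.array(hi))
    x0,y0,x1,y1=box;k=np.zeros_like(m);k[y0:y1,x0:x1]=m[y0:y1,x0:x1]
    n,_,s,c=cv2.connectedComponentsWithStats(k);return [(s[i,4],c[i].round(2)) for i in range(1,n) if s[i,4]>=amin]
E
python3 - <<'E'
from h import *
top=cv2.imread('pics/top0.png')[:,:,::-1].copy(); sc=cv2.imread('pics/scene0.png')[:,:,::-1].copy()
def show(name,im,cam,lo,hi,box,z):
    for a,c in blobs(im,lo,hi,box): print(name,cam,a,c,onz(cam,c,z).round(1))
B=(255,232,322,300)
show('orange',top,'top',(3,150,120),(18,255,255),(220,255,250,285),50.5)
show('orange',sc,'scene',(3,150,120),(18,255,255),(220,200,250,232),42)
show('yellow',top,'top',(18,100,100),(35,255,255),(405,255,460,310),28)
show('yellow',sc,'scene',(18,100,100),(35,255,255),(350,315,410,365),28)
show('black',top,'top',(0,0,0),(180,255,60),(412,262,452,303),50)
show('green',top,'top',(40,80,50),(85,255,255),B,70)
show('red',top,'top',(0,100,60),(8,255,255),B,70)
show('white',top,'top',(0,0,190),(180,60,255),B,70)
show('collar',top,'top',(0,0,110),(180,60,255),B,70)
show('potblue',top,'top',(100,100,30),(125,255,255),B,70)
a=cv2.resize(top[232:302,225:325,::-1],None,fx=5,fy=5,interpolation=cv2.INTER_CUBIC)
b=cv2.resize(top[255:310,405:460,::-1],None,fx=5,fy=5,interpolation=cv2.INTER_CUBIC)
o=np.zeros((350,780,3),np.uint8);o[:350,:500]=a;o[:275,500:775]=b;cv2.imwrite('pics/c1.png',o)
E
```

```text
orange top 70 [232.06 269.96] [467.1 223.7]
orange scene 41 [233.41 212.76] [473.4 228.2]
yellow top 5 [438.8 266.6] [ 480.5 -160.7]
yellow top 19 [423.84 297.21] [ 422.8 -131.7]
yellow scene 9 [397. 333.] [ 480.4 -162.2]
yellow scene 19 [360.53 343.26] [ 424.9 -133.3]
black top 264 [432.42 281.77] [ 449.8 -144.3]
green top 6 [298.5 245. ] [512.  101.6]
green top 8 [272.12 282.75] [442.8 147.6]
red top 3 [263. 270.] [465.6 164.7]
collar top 1966 [290.24 263.4 ] [478.2 115.8]
collar top 180 [297.2  263.18] [478.7 103.2]
collar top 173 [274.45 265.21] [474.5 144.3]
collar top 5 [287.6 286.2] [436.9 119.6]
potblue top 720 [286.43 265.4 ] [474.5 122.6]
```

View pics/c1.png

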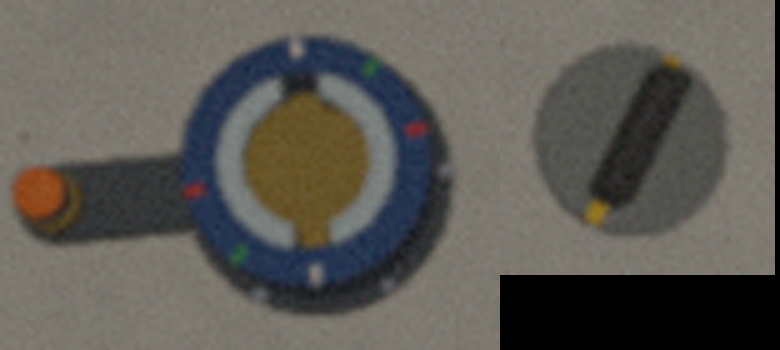

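The crop shows the pot's marks: white at about (284,241) and (288,286), green at (299,245) and (272,283), red between those and the slots. The lid handle runs from (424,297) to (439,267).

Run:
```python
from h import *
P=lambda u,v,u0=225,v0=232:((u+.5)/5+u0-.5,(v+.5)/5+v0-.5)
pr={}
for n,a,b in(('white',(297,48),(316,274)),('green',(371,68),(238,255)),('red',(415,130),(195,190))):
    A=onz('top',P(*a),70);B=onz('top',P(*b),70);d=A-B
    print(n,((A+B)/2).round(1),np.linalg.norm(d).round(1),np.degrees(np.arctan2(d[1],d[0])).round(1))
print('cap',onz('top',P(39,192),50.5).round(1))
print('disc',onz('top',P(632-500,139,405,255),28).round(1))
A=onz('top',P(671-500,62,405,255),28);B=onz('top',P(597-500,212,405,255),28);print('ptr',A,B)
A=onz('top',P(672-500,72,405,255),58);B=onz('top',P(612-500,194,405,255),58);print('handletop',A,B,(A+B)/2,np.degrees(np.arctan2(*(A-B)[::-1])))
```

```text
white [477.6 123.7] 82.6 6.2
green [477.3 124.2] 82.8 -34.1
red [477.7 124.1] 82.2 -73.9
cap [467.  223.1]
disc [ 450.6 -145.5]
ptr [ 479.70676471 -160.7021865 ] [ 423.22977075 -131.98006982]
handletop [ 472.56910753 -155.31548649] [ 427.86781783 -132.63398092] [ 450.21846268 -143.9747337 ] -26.903309776828387
```

```bash
cat >> h.py <<'E'
from scipy.spatial.transform import Rotation as Ro
def plan(p,yaw,n,g):
    "rows to TCP p, tool-y yaw (deg), straight down, in n equal rows (shift in the frame before each row's turn)"
    s=sensors.observe();q=s["orientation"];R=Ro.from_quat([*q[1:],q[0]]);P=s["eef_pos"].copy()
    y=R.as_matrix()[:,1];y0=np.degrees(np.arctan2(y[1],y[0]));d=(yaw-y0+180)%360-180
    st=(np.array(p)-P)/n
    print('pos',P.round(1),'yaw',y0.round(2),'tilt',R.as_matrix()[:2,2].round(4),'j6',s['joints'][5].round(2))
    for i in range(n):
        a=np.radians(y0+d*i/n);Y=np.array([np.cos(a),np.sin(a),0]);Z=np.array([0,0,-1.]);X=np.cross(Y,Z)
        print([round(float(v@st)/50,3) for v in(X,Y,Z)]+[0,0,round(-d/n/10,3),g])
E
python3 -c "
from h import *
plan((467,223.3,100),6,10,-.2)"
```

```text
pos [234.  497.4 230.8] yaw 64.8 tilt [-0.0008 -0.001 ] j6 -0.22
[-0.655, -0.298, 0.262, 0, 0, np.float64(0.588), -0.2]
[-0.682, -0.229, 0.262, 0, 0, np.float64(0.588), -0.2]
[-0.702, -0.158, 0.262, 0, 0, np.float64(0.588), -0.2]
[-0.714, -0.085, 0.262, 0, 0, np.float64(0.588), -0.2]
[-0.719, -0.012, 0.262, 0, 0, np.float64(0.588), -0.2]
[-0.717, 0.062, 0.262, 0, 0, np.float64(0.588), -0.2]
[-0.707, 0.135, 0.262, 0, 0, np.float64(0.588), -0.2]
[-0.689, 0.207, 0.262, 0, 0, np.float64(0.588), -0.2]
[-0.664, 0.277, 0.262, 0, 0, np.float64(0.588), -0.2]
[-0.632, 0.343, 0.262, 0, 0, np.float64(0.588), -0.2]
```

drive_tool(commands=[[-0.655,-0.298,0.262,0,0,0.588,-0.2],[-0.682,-0.229,0.262,0,0,0.588,-0.2],[-0.702,-0.158,0.262,0,0,0.588,-0.2],[-0.714,-0.085,0.262,0,0,0.588,-0.2],[-0.719,-0.012,0.262,0,0,0.588,-0.2]], force=40)

```text
clock: 0.72
eef_pos: [351.1, 359.6, 165.2]
orientation: [-0.0, 0.46, 0.888, -0.0]
wrist_force: [0.6, -0.7, -0.6]
opening: 51.1
gripper_force: 0.0
```

drive_tool(commands=[[-0.717,0.062,0.262,0,0,0.588,-0.2],[-0.707,0.135,0.262,0,0,0.588,-0.2],[-0.689,0.207,0.262,0,0,0.588,-0.2],[-0.664,0.277,0.262,0,0,0.588,-0.2],[-0.632,0.343,0.262,0,0,0.588,-0.2]])

```text
clock: 1.35
eef_pos: [467.6, 222.5, 99.7]
orientation: [-0.0, 0.67, 0.742, -0.0]
wrist_force: [0.1, 0.4, 0.3]
opening: 51.6
gripper_force: 0.0
```

```bash
python3 -c "
from h import *
plan((467,223.3,30),6,2,-.2)"
```

```text
pos [467.6 222.5  99.7] yaw 5.81 tilt [-0.0005 -0.0001] j6 0.11
[0.008, -0.006, 0.697, 0, 0, np.float64(-0.01), -0.2]
[0.008, -0.006, 0.697, 0, 0, np.float64(-0.01), -0.2]
```

drive_tool(commands=[[0.016,-0.012,0.6,0,0,0,-0.2],[0,0,0.5,0,0,0,-0.2],[0,0,0.28,0,0,0,-0.2],[0,0,0,0,0,0,0.2],[0,0,0,0,0,0,0.8]])

```text
clock: 1.98
eef_pos: [466.8, 224.5, 32.1]
orientation: [0.0, 0.669, 0.743, 0.001]
wrist_force: [-1.6, 0.9, -2.9]
opening: 18.7
gripper_force: 38.9
```

drive_tool(commands=[[0,0,0,0,0,0,1],[0,0,0,0,0,0,1],[0,0,0,0,0,0,1],[0,0,0,0,0,0,1],[0,0,0,0,0,0,1]])

```text
clock: 2.6
eef_pos: [466.8, 224.4, 31.6]
orientation: [0.0, 0.669, 0.743, 0.001]
wrist_force: [1.1, 2.2, 3.5]
opening: 18.5
gripper_force: 39.7
```

drive_tool(commands=[[0,0,-0.08,0,0,0,1],[0,0,-0.08,0,0,0,1],[0,0,-0.08,0,0,0,1],[0,0,-0.08,0,0,0,1],[0,0,-0.04,0,0,0,1]])

```text
clock: 3.22
eef_pos: [466.6, 224.4, 48.7]
orientation: [-0.0, 0.669, 0.743, 0.0]
wrist_force: [9.6, 4.6, -24.8]
opening: 18.4
gripper_force: 39.7
```

drive_tool(commands=[[0,0,-0.03,0,0,0,1],[0,0,-0.02,0,0,0,1],[0,0,0,0,0,0,1],[0,0,0,0,0,0,1],[0,0,0,0,0,0,1]])

```text
clock: 3.85
eef_pos: [466.6, 224.4, 48.8]
orientation: [-0.001, 0.669, 0.743, -0.001]
wrist_force: [12.9, 6.2, -34.1]
opening: 18.4
gripper_force: 40.7
```

Run:
```python
from h import *
im=eyes.capture("scene");cv2.imwrite('pics/v1.png',cv2.resize(im[150:300,180:330,::-1],None,fx=4,fy=4,interpolation=cv2.INTER_CUBIC))
```

```text
(no output)
```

View pics/v1.png

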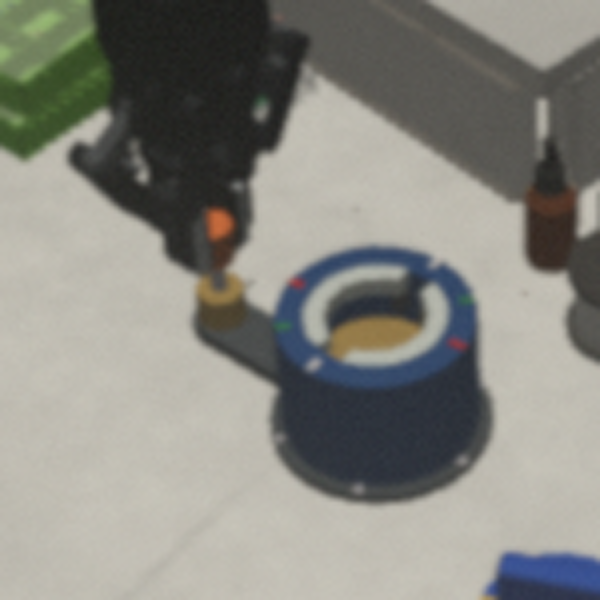

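The cap is up: the stem shows under it at about (215,275) in the crop and the pull has hit its end stop at 34 N. I'll release it and go to the lid.

drive_tool(commands=[[0,0,0.04,0,0,0,1],[0,0,0,0,0,0,0.3],[0,0,0,0,0,0,-0.2],[0,0,0,0,0,0,-0.2],[0,0,-0.2,0,0,0,-0.2]])

```text
clock: 4.53
eef_pos: [466.0, 224.1, 59.9]
orientation: [-0.0, 0.669, 0.743, -0.001]
wrist_force: [0.0, 1.7, -0.2]
opening: 51.3
gripper_force: 0.0
```

drive_tool(commands=[[0,0,-0.5,0,0,0,-0.2],[0,0,-0.7,0,0,0,-0.2],[0,0,-0.4,0,0,0,-0.2],[0,0,0,0,0,0,-0.2],[0,0,0,0,0,0,-0.2]])

```text
clock: 5.15
eef_pos: [466.0, 224.1, 139.3]
orientation: [-0.0, 0.669, 0.743, -0.0]
wrist_force: [0.2, 0.3, 0.4]
opening: 51.3
gripper_force: 0.0
```

Run:
```python
from h import *
top=eyes.capture("top")
for a,c in blobs(top,(3,150,120),(18,255,255),(215,250,255,290)): print(a,c,onz('top',c,68.5))
plan((450.4,-144.8,100),63.1,10,-.2)
```

```text
pos [465.9 224.1 139. ] yaw 6.0 tilt [-0.0017 -0.0004] j6 0.11
[-0.731, -0.108, 0.078, 0, 0, np.float64(-0.571), -0.2]
[-0.716, -0.18, 0.078, 0, 0, np.float64(-0.571), -0.2]
[-0.695, -0.25, 0.078, 0, 0, np.float64(-0.571), -0.2]
[-0.666, -0.318, 0.078, 0, 0, np.float64(-0.571), -0.2]
[-0.631, -0.383, 0.078, 0, 0, np.float64(-0.571), -0.2]
[-0.59, -0.444, 0.078, 0, 0, np.float64(-0.571), -0.2]
[-0.543, -0.501, 0.078, 0, 0, np.float64(-0.571), -0.2]
[-0.491, -0.552, 0.078, 0, 0, np.float64(-0.571), -0.2]
[-0.433, -0.598, 0.078, 0, 0, np.float64(-0.571), -0.2]
[-0.372, -0.638, 0.078, 0, 0, np.float64(-0.571), -0.2]
```

drive_tool(commands=[[-0.731,-0.108,0.078,0,0,-0.571,-0.2],[-0.716,-0.18,0.078,0,0,-0.571,-0.2],[-0.695,-0.25,0.078,0,0,-0.571,-0.2],[-0.666,-0.318,0.078,0,0,-0.571,-0.2],[-0.631,-0.383,0.078,0,0,-0.571,-0.2]])

```text
clock: 5.82
eef_pos: [458.1, 38.7, 119.4]
orientation: [-0.001, 0.464, 0.886, -0.0]
wrist_force: [0.4, 0.1, 0.3]
opening: 51.2
gripper_force: 0.0
```

drive_tool(commands=[[-0.59,-0.444,0.078,0,0,-0.571,-0.2],[-0.543,-0.501,0.078,0,0,-0.571,-0.2],[-0.491,-0.552,0.078,0,0,-0.571,-0.2],[-0.433,-0.598,0.078,0,0,-0.571,-0.2],[-0.372,-0.638,0.078,0,0,-0.571,-0.2]])

```text
clock: 6.45
eef_pos: [450.4, -145.7, 99.9]
orientation: [-0.001, 0.231, 0.973, 0.0]
wrist_force: [0.6, 0.4, 0.4]
opening: 51.4
gripper_force: 0.0
```

Run:
```python
from h import *
top=eyes.capture("top")
print(blobs(top,(3,120,90),(18,255,255),(205,240,260,300)))
plan((450.4,-144.8,33),63.1,2,-.2)
```

```text
[(np.int32(92), array([231.05, 269.24]))]
pos [ 450.8 -149.3   99.6] yaw 63.4 tilt [-0.0009 -0.0008] j6 -1.68
[0.024, 0.039, 0.666, 0, 0, np.float64(0.015), -0.2]
[0.024, 0.039, 0.666, 0, 0, np.float64(0.015), -0.2]
```

drive_tool(commands=[[0,0,0,0,0,0,-0.2],[0,0,0.3,0,0,0,-0.2],[0,0,0.3,0,0,0,-0.2],[0,0,0,0,0,0,-0.2],[0,0,0,0,0,0,-0.2]])

```text
clock: 7.12
eef_pos: [451.1, -144.1, 71.2]
orientation: [0.0, 0.232, 0.973, -0.0]
wrist_force: [0.0, -0.5, 0.6]
opening: 51.6
gripper_force: 0.0
```

Run:
```python
from h import *
plan((450.4,-144.8,33),63.1,2,-.2)
```

```text
pos [ 451.1 -144.1   71.2] yaw 63.13 tilt [ 0.0002 -0.0001] j6 -1.66
[0.003, -0.01, 0.382, 0, 0, np.float64(0.001), -0.2]
[0.003, -0.01, 0.382, 0, 0, np.float64(0.001), -0.2]
```

drive_tool(commands=[[0.006,-0.02,0.4,0,0,0,-0.2],[0,0,0.36,0,0,0,-0.2],[0,0,0,0,0,0,0],[0,0,0,0,0,0,0.3],[0,0,0,0,0,0,0.6]], force=30)

```text
clock: 7.75
eef_pos: [450.6, -145.6, 33.6]
orientation: [0.001, 0.233, 0.973, -0.0]
wrist_force: [-0.9, 0.4, 0.3]
opening: 17.4
gripper_force: 0.0
```

drive_tool(commands=[[0,0,0,0,0,0,1],[0,0,0,0,0,0,1],[0,0,0,0,0,0,1],[0,0,0,0,0,0,1],[0,0,0,0,0,0,1]], force=80)

```text
clock: 8.38
eef_pos: [450.5, -145.6, 33.5]
orientation: [0.001, 0.233, 0.973, -0.0]
wrist_force: [-0.5, 0.3, 6.9]
opening: 12.6
gripper_force: 80.4
```

drive_tool(commands=[[0,0,-0.2,0,0,0,1],[0,0,-0.6,0,0,0,1],[0,0,-1,0,0,0,1],[0,0,-0.2,0,0,0,1],[0,0,0,0,0,0,1]])

```text
clock: 9.0
eef_pos: [450.2, -145.3, 133.1]
orientation: [0.0, 0.233, 0.973, -0.0]
wrist_force: [-0.9, -0.5, -1.3]
opening: 12.4
gripper_force: 79.4
```

Run:
```python
from h import *
plan((477.5,124,140),96,10,1)
```

```text
pos [ 450.2 -145.3  133.1] yaw 63.1 tilt [ 0.0007 -0.0004] j6 -1.66
[0.195, 0.505, -0.014, 0, 0, np.float64(-0.329), 1]
[0.166, 0.515, -0.014, 0, 0, np.float64(-0.329), 1]
[0.136, 0.524, -0.014, 0, 0, np.float64(-0.329), 1]
[0.105, 0.531, -0.014, 0, 0, np.float64(-0.329), 1]
[0.075, 0.536, -0.014, 0, 0, np.float64(-0.329), 1]
[0.044, 0.54, -0.014, 0, 0, np.float64(-0.329), 1]
[0.013, 0.541, -0.014, 0, 0, np.float64(-0.329), 1]
[-0.018, 0.541, -0.014, 0, 0, np.float64(-0.329), 1]
[-0.049, 0.539, -0.014, 0, 0, np.float64(-0.329), 1]
[-0.08, 0.535, -0.014, 0, 0, np.float64(-0.329), 1]
```

drive_tool(commands=[[0.195,0.505,-0.014,0,0,-0.329,1],[0.166,0.515,-0.014,0,0,-0.329,1],[0.136,0.524,-0.014,0,0,-0.329,1],[0.105,0.531,-0.014,0,0,-0.329,1],[0.075,0.536,-0.014,0,0,-0.329,1]])

```text
clock: 9.62
eef_pos: [463.1, -9.7, 134.8]
orientation: [-0.002, 0.09, 0.996, 0.0]
wrist_force: [0.3, -0.0, -1.1]
opening: 12.9
gripper_force: 79.3
```

drive_tool(commands=[[0.044,0.54,-0.014,0,0,-0.329,1],[0.013,0.541,-0.014,0,0,-0.329,1],[-0.018,0.541,-0.014,0,0,-0.329,1],[-0.049,0.539,-0.014,0,0,-0.329,1],[-0.08,0.535,-0.014,0,0,-0.329,1]])

```text
clock: 10.25
eef_pos: [476.8, 124.7, 138.2]
orientation: [-0.002, -0.053, 0.999, 0.0]
wrist_force: [0.3, 0.4, -1.2]
opening: 12.2
gripper_force: 79.3
```

drive_tool(commands=[[0,0,0,0,0,0,1],[0,0,0,0,0,0,1],[0,0,0,0,0,0,1],[0,0,0,0,0,0,1],[0,0,0,0,0,0,1]])

```text
clock: 10.88
eef_pos: [477.5, 123.6, 139.8]
orientation: [-0.0, -0.052, 0.999, -0.0]
wrist_force: [-0.6, -0.5, -0.7]
opening: 12.7
gripper_force: 79.3
```

Run:
```python
from h import *
plan((477.5,124,130),96,1,1)
zd=sensors.observe()['eef_pos'][2]-33.5+28
o=np.zeros((600,800,3),np.uint8)
for n,x0,(u,v) in(('top',0,(245,222)),('scene',400,(235,155))):
    im=eyes.capture(n)
    for a,c in blobs(im,(16,100,90),(36,255,255),(u,v,u+80,v+90),2): print(n,a,c,'discplane',onz(n,c,zd).round(1))
    o[:450,x0:x0+400]=cv2.resize(im[v:v+90,u:u+80,::-1],None,fx=5,fy=5,interpolation=cv2.INTER_CUBIC)
cv2.imwrite('pics/held.png',o)
```

```text
pos [477.5 123.6 139.8] yaw 95.96 tilt [-0. -0.] j6 -1.66
[-0.001, 0.009, 0.196, 0, 0, np.float64(-0.004), 1]
top 28 [284.36 277.54] discplane [446.4 121. ]
scene 2 [284.5 191. ] discplane [511.8 124.9]
scene 18 [259.5 209.5] discplane [449.5 120.3]
scene 27 [237.19 222.74] discplane [402.4 122.3]
scene 129 [272.33 233.11] discplane [426.   63.7]
```

View pics/held.png

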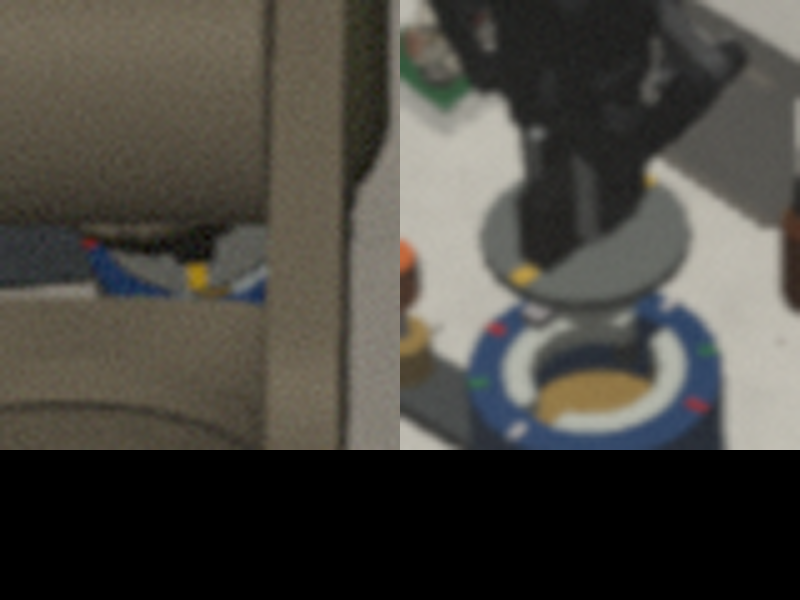

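The held lid is level above the pot, its near pointer at (284,278) in the top view and (260,210) in the scene view. I'll compare the lid with the pot within the scene camera alone.

Run:
```python
from h import *
P=lambda u,v:((u-400+.5)/5+235-.5,(v+.5)/5+155-.5)
for n,a,b,z in(('white',(516,430),(668,303),70),('green',(480,383),(708,350),70),('red',(497,328),(697,405),70),('ptr',(526,274),(650,182),134.3),('disc',(481,237),(691,237),132)):
    A=onz('scene',P(*a),z);B=onz('scene',P(*b),z);d=B-A
    print(n,A.round(1),((A+B)/2).round(1),np.linalg.norm(d).round(1),np.degrees(np.arctan2(d[1],d[0])).round(1))
```

```text
white [438.4 118.1] [479.5 122.6] 82.8 6.3
green [445.2 144.6] [479.3 121.9] 82.0 -33.6
red [468.3 161.5] [479.7 121.8] 82.7 -74.0
ptr [450.  120.1] [481.  122.4] 62.1 4.3
disc [453.5 146.9] [478.5 121.5] 71.4 -45.4
```

drive_tool(commands=[[0,0.008,0.3,0,0,0,1],[0,0,0.3,0,0,0,1],[0,0,0.06,0,0,0,1],[0,0,0.06,0,0,0,1],[0,0,0,0,0,0,1]])

```text
clock: 11.6
eef_pos: [477.6, 124.3, 104.1]
orientation: [0.0, -0.052, 0.999, -0.0]
wrist_force: [-0.2, -0.2, -1.3]
opening: 12.2
gripper_force: 79.3
```

drive_tool(commands=[[0,0,0.04,0,0,0,1],[0,0,0.04,0,0,0,1],[0,0,0.04,0,0,0,1],[0,0,0,0,0,0,1],[0,0,0,0,0,0,1]])

```text
clock: 12.22
eef_pos: [477.5, 124.3, 97.8]
orientation: [0.0, -0.052, 0.999, -0.0]
wrist_force: [-0.5, 0.5, -0.3]
opening: 12.2
gripper_force: 79.3
```

drive_tool(commands=[[0,0,0.08,0,0,0,1],[0,0,0.08,0,0,0,1],[0,0,0.08,0,0,0,1],[0,0,0.06,0,0,0,1],[0,0,0,0,0,0,1]])

```text
clock: 12.85
eef_pos: [477.4, 124.2, 82.6]
orientation: [-0.0, -0.052, 0.999, 0.0]
wrist_force: [-0.3, 0.0, -1.0]
opening: 12.5
gripper_force: 79.3
```

drive_tool(commands=[[0,0,0.03,0,0,0,1],[0,0,0.02,0,0,0,1],[0,0,0,0,0,0,1],[0,0,0,0,0,0,1],[0,0,0,0,0,0,1]])

```text
clock: 13.48
eef_pos: [477.6, 124.2, 81.5]
orientation: [0.001, -0.052, 0.999, -0.0]
wrist_force: [-4.2, -1.4, 11.5]
opening: 12.1
gripper_force: 81.3
```

drive_tool(commands=[[0,0,0,0,0,0.4,1],[0,0,0,0,0,0.4,1],[0,0,0,0,0,0.4,1],[0,0,0,0,0,0.4,1],[0,0,0,0,0,0.4,1]])

```text
clock: 14.1
eef_pos: [478.0, 124.1, 81.5]
orientation: [0.001, 0.123, 0.992, -0.0]
wrist_force: [-2.5, -2.1, 9.3]
opening: 12.4
gripper_force: 80.9
```

drive_tool(commands=[[0,0,0,0,0,0.4,1],[0,0,0,0,0,0.4,1],[0,0,0,0,0,0.4,1],[0,0,0,0,0,0.4,1],[0,0,0,0,0,0.2,1]])

```text
clock: 14.72
eef_pos: [478.1, 123.8, 81.4]
orientation: [0.001, 0.276, 0.961, -0.0]
wrist_force: [-2.8, -3.8, 10.1]
opening: 12.2
gripper_force: 80.9
```

drive_tool(commands=[[0,0,0,0,0,0,1],[0,0,0,0,0,0,1],[0,0,0,0,0,0,1],[0,0,0,0,0,0,1],[0,0,0,0,0,0,1]])

```text
clock: 15.35
eef_pos: [478.1, 123.8, 81.5]
orientation: [0.001, 0.275, 0.961, -0.0]
wrist_force: [-1.7, -3.8, 9.2]
opening: 12.6
gripper_force: 80.9
```

Run:
```python
from h import *
plan((477.5,124,81),56,1,1); print(sensors.observe()['wrist_torque'])
o=np.zeros((600,800,3),np.uint8)
for n,x0,(u,v) in(('top',0,(247,225)),('scene',400,(237,175))):
    im=eyes.capture(n); cv2.imwrite(f'pics/tw_{n}.png',im[:,:,::-1])
    for nm,lo,hi,z in(('yel',(16,100,90),(36,255,255),76),('grn',(40,80,50),(85,255,255),70),('red',(0,110,60),(8,255,255),70)):
        for a,c in blobs(im,lo,hi,(u,v,u+80,v+90),2): print(n,nm,a,c,onz(n,c,z).round(1))
    o[:450,x0:x0+400]=cv2.resize(im[v:v+90,u:u+80,::-1],None,fx=5,fy=5,interpolation=cv2.INTER_CUBIC)
cv2.imwrite('pics/tw.png',o)
```

```text
pos [478.1 123.8  81.5] yaw 58.02 tilt [ 0.0024 -0.001 ] j6 -1.0
[0.013, -0.003, 0.009, 0, 0, np.float64(0.202), 1]
[-0.52931467  0.29377889  0.10228052]
scene yel 18 [237.89 222.17] [440.9 173. ]
scene yel 12 [290.5 222. ] [506.7 106.6]
scene yel 13 [256.38 227.85] [454.1 138.7]
scene grn 4 [296.   224.75] [512.9  99.1]
scene grn 3 [250. 231.] [444.8 145.7]
```

View pics/tw.png

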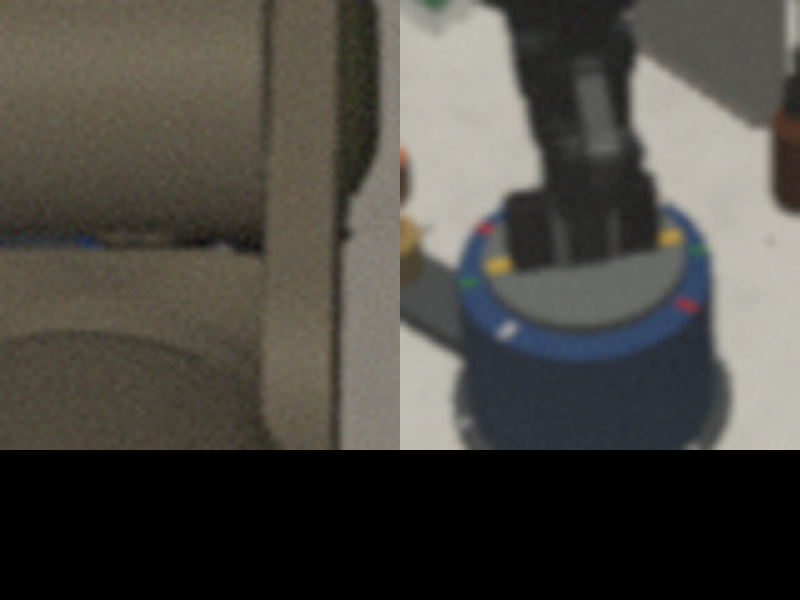

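The pointers stand at about -31.5° and the green marks at about -34°, with the disc lying flat on the pot. About 2.3° more is needed.

drive_tool(commands=[[0,0,0,0,0,0.12,1],[0,0,0,0,0,0.11,1],[0,0,0,0,0,0,1],[0,0,0,0,0,0,1],[0,0,0,0,0,0,1]])

```text
clock: 16.08
eef_pos: [478.1, 123.7, 81.5]
orientation: [0.001, 0.295, 0.956, -0.0]
wrist_force: [-2.8, -3.9, 9.7]
opening: 12.4
gripper_force: 80.9
```

Run:
```python
from h import *
plan((477.5,124,81),56,1,1); s=sensors.observe();print(s['wrist_torque'],s['wrist_force'])
for k in range(3):
    im=eyes.capture('scene')
    y=sorted([tuple(onz('scene',c,76)) for a,c in blobs(im,(16,100,90),(36,255,255),(250,210,300,235),5)])
    g=sorted([tuple(onz('scene',c,70)) for a,c in blobs(im,(40,70,45),(85,255,255),(240,215,305,240),2)])
    for p in(y,g):
        d=np.subtract(p[-1],p[0]);print(len(p),np.add(p[-1],p[0])/2,np.hypot(*d).round(1),np.degrees(np.arctan2(d[1],d[0])).round(1))
im=eyes.capture('scene')
print('cap',[(a,c) for a,c in blobs(im,(3,120,90),(15,255,255),(215,185,260,235))])
```

```text
pos [478.1 123.7  81.5] yaw 55.73 tilt [ 0.0023 -0.0011] j6 -0.96
[0.013, -0.003, 0.009, 0, 0, np.float64(-0.027), 1]
[-0.6045512   0.2931915   0.17059128] [-2.78687729 -3.89706466  9.68375019]
2 [480.46485291 122.98408813] 61.3 -34.3
2 [478.49085827 122.3424795 ] 83.0 -34.0
2 [480.27391842 122.86459513] 61.1 -34.7
2 [478.82596162 122.60050053] 84.0 -34.4
2 [480.27391842 122.86459513] 61.1 -34.7
2 [478.85513669 122.42276068] 82.5 -34.3
cap [(np.int32(59), array([232.58, 206.49]))]
```

Run:
```python
from h import *
o,d=ray('scene',(0,0))
c=eyes.calibration('scene')
def px(p):
    q=np.array(c['camera_from_world'])@[*p,1];return c['K'][0,0]*q[0]/-q[2]+c['K'][0,2], c['K'][1,1]*q[1]/q[2]+c['K'][1,2]
print(px((467,223.3,39.5)),px((467,223.3,57.5)))
for f in('pics/scene0.png','pics/tw_scene.png'):
    im=cv2.imread(f)[:,:,::-1].copy();b=(210,180,262,240);m=cv2.inRange(cv2.cvtColor(im,cv2.COLOR_RGB2HSV),np.array((3,120,60)),np.array((15,255,255)))[180:240,210:245]
    v=np.where(m.any(1))[0]+180;print(f,v.min(),v.max(),m.sum()//255, blobs(im,(3,120,60),(15,255,255),b))
a,b=[cv2.resize(cv2.imread(f)[190:250,210:250],None,fx=8,fy=8,interpolation=cv2.INTER_CUBIC) for f in('pics/scene0.png','pics/tw_scene.png')]
cv2.imwrite('pics/cap.png',np.hstack([a,b]))
```

```text
(np.float64(232.6229323823194), np.float64(216.5900888962498)) (np.float64(231.73647263423516), np.float64(209.5090428231358))
pics/scene0.png 210 223 59 [(np.int32(56), array([233.2 , 213.05]))]
pics/tw_scene.png 203 210 60 [(np.int32(60), array([232.63, 206.65]))]
```

View pics/cap.png

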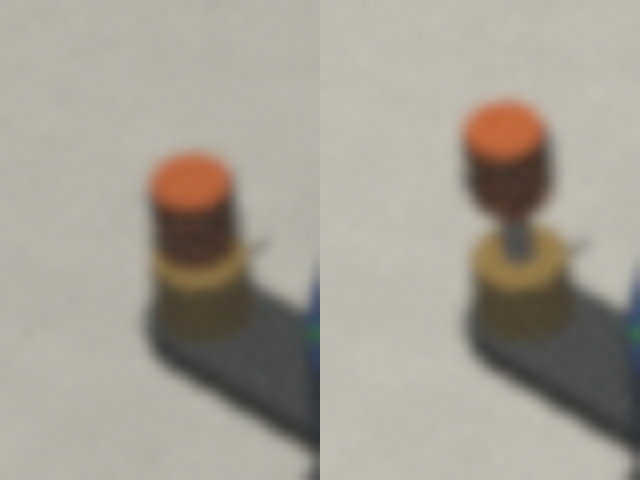

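Run:
```python
from h import *
c=eyes.calibration('scene')
def px(p):
    q=np.array(c['camera_from_world'])@[*p,1];return np.array([c['K'][0,0]*q[0]/-q[2]+c['K'][0,2], c['K'][1,1]*q[1]/q[2]+c['K'][1,2]])
print('expected 18',px((467,223.3,68.5))-px((467,223.3,50.5)),'per 16.5',px((467,223.3,67))-px((467,223.3,50.5)))
I=[cv2.imread(f).astype(np.float32) for f in('pics/scene0.png','pics/tw_scene.png')]
S=[cv2.resize(np.ascontiguousarray(i[190:250,210:250]),None,fx=10,fy=10,interpolation=cv2.INTER_CUBIC) for i in I]
for y0,y1 in((170,260),(170,290),(190,320)):
  t=S[0][y0:y1,140:320];m=cv2.matchTemplate(S[1],t,cv2.TM_CCOEFF_NORMED);_,v,_,l=cv2.minMaxLoc(m);print(v,(l[0]-140)/10,(l[1]-y0)/10)
```

```text
expected 18 [-0.89906504 -7.1817372 ] per 16.5 [-0.8233429  -6.57686829]
0.9959931373596191 -0.8 -6.5
0.9970647096633911 -0.8 -6.5
0.9886618852615356 -0.8 -6.7
```

Run:
```python
from h import *
v=cv2.imread('pics/v1.png'); n=cv2.resize(cv2.imread('pics/tw_scene.png')[150:300,180:330],None,fx=4,fy=4,interpolation=cv2.INTER_CUBIC)
s0=cv2.resize(cv2.imread('pics/scene0.png')[150:300,180:330],None,fx=4,fy=4,interpolation=cv2.INTER_CUBIC)
im=eyes.capture('top');t0=cv2.imread('pics/top0.png')
o=np.hstack([x[190:320,170:250] for x in(s0,v,n)]);o=cv2.resize(o,None,fx=2,fy=2)
t=np.hstack([cv2.resize(x[250:290,215:255],None,fx=6,fy=6) for x in(t0,np.ascontiguousarray(im[:,:,::-1]))])
w=np.zeros((520,480,3),np.uint8);w[:260,:480]=o;w[270:510,:480]=t;cv2.imwrite('pics/cmp.png',w)
for nm,x in(('s0',s0),('v',v),('n',n)):
    d=x.astype(int);red=(d[:,:,2]-d[:,:,0])  # red minus blue
    print(nm)
    for c in(216,222,228): 
        p=red[190:300,c];print(c,[int(k)+190 for k in np.where(np.diff((p>60).astype(int)))[0]],p.max())
```

```text
s0
216 [236, 265, 296] 126
222 [236, 264, 294] 126
228 [238, 262, 293] 122
v
216 [208, 240, 293] 135
222 [209, 237, 293] 133
228 [213, 234, 289] 117
n
216 [210, 240, 293] 134
222 [211, 237, 293] 131
228 [215, 233, 289] 106
```

View pics/cmp.png

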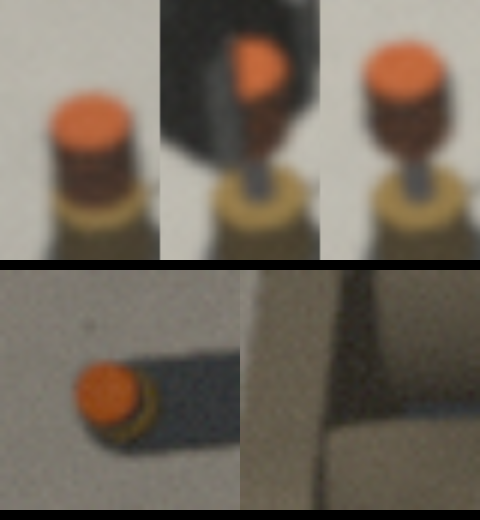

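The cap's lower edges match those seen while it was pulled against its stop at 34 N, so it is fully up. The lid is home and held at the green marks, so I'm handing in.

```bash
python3 -c "
from rig import r
print(r.sign_off())"
```

```text
the job is handed in; nothing more can be done
None
```

I handed the job in with the vent cap pulled up against its stop and the lid fully home. The arm holds the lid at half way, its pointers within about 0.5° of the green marks and short of the lock click. The camera put the cap's rise at about 16.5 mm of the 18 mm, but it would not move further under 34 N and kept that position after release.

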